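Weigh a sample tub on the spring scale

TASK

Pick up the sample tub by the tab of its steel hanger, hang the hanger's bar in the scale's sprung hook and lower it gently and slowly until the hook carries the whole weight before letting go, so that the hook neither drops nor springs up. When the hook has come to rest with the tub hanging free, press the hold button on top of the scale fully down to freeze the reading, and leave the tub hanging. Never press hard on the hook, and leave the other things on the table where they are.

Things in the scene. Friction and masses are not known exactly. Their poses are not given: they have to be found in the camera images.
- tub_grip (a point): Centre of the tab of the sample tub's hanger, 160 mm above the tub's underside. Tab: 26 mm wide (y), 10 mm thick (x), 135 to 185 mm up. The closed tub is 84 x 84 x 80 mm; unlike the plain tub it has a steel hanger standing on the lid in its y-z plane. Axes of the tub: z up, x through the hanger's window. Same either way round. Weight varies from 2.4 to 6.6 N, hung under the tab.
- tub_bar (a point): Middle of the underside of the hanger's bar, 35 mm below tub_grip, 125 mm above the tub's underside; this rests in the hook. The bar is 46 mm long (y), 10 mm thick (x), 10 mm high. Below it is the window, 30 mm wide (y) and 45 mm high down to the lid, between two 8 mm posts. Axes of the tub.
- hook_saddle (a point): Middle of the flat top of the hook's saddle, where the bar is to rest; moves with the hook, 235 mm above the table unloaded. The hook is a level steel arm 14 mm wide (y), 8 mm thick; its free end points along -x. The upturned tip is 14 mm high at x = -17 to -12 mm, a ridge 8 mm high at x = 12 to 17 mm; the bar lies along y between them. Axes of the scale, z up.
- scale: The spring scale, fixed: origin at the underside below the centre of its grey housing, which is 80 mm deep (x), 90 mm wide (y), 265 mm high. The hook comes out of the front (-x) face, its saddle 105 mm from the origin; the base plate is 10 mm thick and reaches to x = -95 mm.
- hook_part (a joint): How far the sprung hook has dipped, in m: 0 unloaded (top stop), grows downward to 0.090 at most. The first 1.4 N of load does not move it, then it dips 14 mm for each further newton (70 N/m); lightly damped, it bounces for one or two seconds if let go suddenly. It must never move faster than 60 mm/s, up or down.
- hold_top (a point): Centre of the top face of the scale's hold button, a grey button of 14 mm radius in a black housing on top of the scale, pressed straight down; axes of the scale.
- hold (a joint): Travel of the hold button in m: 0 up, 0.006 fully down, which takes 4 N; it springs back.
- plain_tub: Bystander: a closed tub 84 x 84 x 80 mm without a hanger; origin at the centre of its underside.
- tape: Bystander: a roll of tape lying flat, 96 mm across, 45 mm high; origin at the centre of its underside.
- cutter: Bystander: a black box cutter 155 mm long, 22 mm wide, 16 mm high, lying along its x; origin at the underside of its handle's centre.
Things that resemble listed ones, but are neither listed nor needed, are in the scene too. What is shaped like the part that bears tub_grip but purple is not meant.

How it is judged:
On the way, in this order (a step that is already met when the one before it is completed fails the run):
1. the tub hangs by its bar in the hook, released and settled (x of tub_bar in the frame of hook_saddle between -0.009 and 0.009 m and y of tub_bar in the frame of hook_saddle between -0.01 and 0.01 m and z of tub_bar in the frame of hook_saddle between -0.004 and 0.004 m and angle between tub_grip's own z axis and vertical below 0.15 rad and value of joint hook_part above 0.01 m and velocity of joint hook_part between -0.01 and 0.01 m/s and linear speed of tub below 0.02 m/s and contact force between tub and the fingers below 0.05 N and contact force between tub and the arm below 0.05 N), for 0.4 s.
2. the hold button is pressed fully down with the tub hanging at rest (all of step 1 and value of joint hold above 0.0045 m), for 0.05 s.
At the end, for the whole second after the job is handed in: The tub hangs by its bar in the hook's saddle (within 9 mm along, 10 mm across the arm, 4 mm in height), upright within 0.15 rad, not touched by the robot, at rest (hook under 10 mm/s, tub under 20 mm/s); the hold button has been pressed and is up again (all of step 1 and value of joint hold below 0.002 m).
It fails at once if the hook drops or springs faster than 60 mm/s (load let go before the hook carried it, or pulled down and let go) (velocity of joint hook_part above 0.06 m/s or velocity of joint hook_part below -0.06 m/s).
It fails at once if the tub presses on the hook with more than 12 N (contact force between tub and hook_part above 12 N).
It fails at once if the robot presses on the hook itself with more than 3 N (contact force between any of the fingers, the arm and hook_part above 3 N).
It fails at once if the hold button is pressed before the tub hangs released and at rest (value of joint hold above 0.003 m and not (x of tub_bar in the frame of hook_saddle between -0.009 and 0.009 m and y of tub_bar in the frame of hook_saddle between -0.01 and 0.01 m and z of tub_bar in the frame of hook_saddle between -0.004 and 0.004 m and angle between tub_grip's own z axis and vertical below 0.15 rad and value of joint hook_part above 0.01 m and velocity of joint hook_part between -0.01 and 0.01 m/s and linear speed of tub below 0.02 m/s and contact force between tub and the fingers below 0.05 N and contact force between tub and the arm below 0.05 N)).
It fails at once if the plain tub, the tape roll or the cutter is moved by more than 15 mm (distance of any of plain_tub, tape, cutter from where it was at the start of the episode above 0.015 m).
It also fails if it takes over 64 s, if anything falls off the work surface, if the arm or the gripper's body presses on something with over 40 N, if the wrist force passes 120 N, or if a joint passes its speed limit or range.

ROBOT

A 6-joint arm with a two-finger parallel gripper is mounted at the origin on the work surface. World frame = base frame: x ahead of the robot, y to its left, z up, the work surface at z = 0. Lengths are in m, angles in rad, forces in N, time in s.
With the tool pointing down it reaches from about 0.375 to 0.9 m from the base axis. Payload 3.1 kg.
Tool frame: the origin (TCP) lies midway between the tips of the shut fingers; the grasp point (between the pads) lies 19 mm behind it; z points along the fingers, y is the line along which they close (so a half turn about z gives the same grasp; the last joint's range is limited). The gripper opens to 85 mm and grips with 20 to 120 N. Pads are 22 mm wide; open, the fingers measure 114 mm over their backs; the gripper's body (76 mm by 85 mm) begins 54 mm behind the grasp point. The pads swing forward as they close: fully open they stand 13 mm farther back than shut.
Start: joints at [-0.178, 0.527, 1.433, -0, 1.181, -0.178], TCP at [0.625, 0, 0.231] pointing down, gripper open.
Joint ranges: [-3.08, 3.08], [-0.75, 2.2], [0.22, 2.44], [-1.43, 4.57], [0, 2.65], [-2.85, 2.85]. Speed limits (rad/s): [2.79, 2.79, 3.14, 3.14, 3.14, 3.14].

INTERFACE

Orientations are given as a unit quaternion [x, y, z, w].
In Python, from station import manip gives the robot as it stands. The module is installed in compiled form; this text tells all that it offers.
- The arm moves only by the tool apply_moves, never from a script. Its arguments are lists of equal length, an entry for each row: "claw": the gripper's target within -1 to 1 (fully open at 1, half-way at 0, shut at -1); "travel": the shift along the tool's x, y, z scaled (see below), a list of three; "turn": the turn, a rotation vector about the tool's x, y, z scaled (see below), a list of three. In form: {"claw": [claw, ...], "travel": [[dx, dy, dz], ...], "turn": [[rx, ry, rz], ...]}. A call has 1 to 5 rows; each row is the pose to reach, as a shift and turn from the pose commanded when the call began, along the tool's axes at that moment, turning the shorter way round; what a row does not reach only later rows make up. The controller multiplies each number of a shift by 800 mm and each number of a turn by 180 degrees. A row lasts 1/12 s, in which the tool goes at most 41.7 mm and 7.16 degrees, less where a joint would pass 70% of its speed; a pose out of reach is approached as far as the arm can. A call with a number of a shift or a turn outside -1 to 1 is refused whole. A call with a gripper value outside its range is refused whole. The fingers move at their own pace and stop on an object; "newtons" is the grip in N (left out, the last holds). Time passes only in rows, so rows that repeat a pose let the fingers close. It gives the time, the measured TCP pose, the force, the opening and the grip force at its end, in the units of the state.
- manip.sense(): the state, without advancing time (a new reading comes with each control period).
- manip.snapshot(name): name is "scene" or "side" or "wrist"; returns a dict with "pixels" (480x640x3 uint8, red, green, blue), "depth" (480x640 float32, m along the optical axis (not along the pixel's ray), 0 where there is no reading), "intrinsics" (3x3 intrinsics, pixels), "k1" (the pictures are not rectified: a ray, as slopes to the right and down, at radius r is drawn at 1 + k1 r^2 times it, then the intrinsics apply), "R" (3x3) and "t" (3): a world point X has camera coordinates R X + t. Camera axes: x right, y down, z forward; pixel columns grow to the right and rows downward; lengths in m; the calibration is good to about 2 mm. A picture is of the moment at which its call begins.
- manip.sign_off(): hands the job in; it is judged then, once.
The state is a dict: "t": time; "q": joint angles; "qd": joint speeds; "tau": joint torques, N m; "tcp_pos": TCP position; "tool_rot": TCP orientation; "force": force on the tool from outside, world axes, zero at the start; "ft_torque": the same for the moment, N m; "finger_gap": opening from 0.0 (shut) to 1.0 (fully open); "gripper_force": force on a finger pad.
Only numpy, scipy, OpenCV 4.12 (cv2) and the standard library are available. Lean on these libraries where they do the work, as an engineer would, in place of code of your own. Each camera call takes 0.05 s, during which the arm holds its last target. There are 200 camera calls.

## Working session

There is one attempt and no reset: what is moved stays moved. The work goes in short steps, Python scripts to look and compute and a tool call to move; the robot and the scene stay as the last step left them, time stands still between calls to the robot, and variables do not carry over. Pictures are saved under pics/ and viewed, at most 10 in all, crops included, and the job is handed in when it is done.

Besides the shell and the picture viewer there is one more tool, called after "Call:" by a JSON object that holds its "method" and its "body", one argument or row to a line. apply_moves: Moves the arm, as the interface text tells. Shifts and turns lie within -1 to 1; 1 stands for 800 mm of shift or 180 degrees of turn. Its arguments: {"type":"object","properties":{"claw":{"type":"array","items":{"type":"number"}},"travel":{"type":"array","items":{"type":"array","items":{"type":"number"}}},"turn":{"type":"array","items":{"type":"array","items":{"type":"number"}}},"newtons":{"type":"number"}},"required":["claw","travel","turn"]}

```bash
mkdir -p pics; cat > h.py <<'E'
import numpy as np, cv2, pickle
from station import manip
def snap(n,tag):
    s=manip.snapshot(n); pickle.dump(s,open(f'pics/{tag}.pkl','wb')); cv2.imwrite(f'pics/{tag}.png',s['pixels'][:,:,::-1]); return s
def load(tag): return pickle.load(open(f'pics/{tag}.pkl','rb'))
def rays(s,uv):
    K=np.array(s['intrinsics'],float); uv=np.array(uv,float).reshape(-1,1,2)
    p=cv2.undistortPoints(uv,K,np.array([s['k1'],0,0,0.]))[:,0]
    return np.c_[p,np.ones(len(p))]
def pt(s,uv,d=None):
    u=np.array(uv).reshape(-1,2); r=rays(s,u)
    if d is None: d=np.array([s['depth'][int(round(b)),int(round(a))] for a,b in u])
    return (r*np.reshape(d,(-1,1))-s['t'])@np.array(s['R'])
def cloud(s):
    v,u=np.mgrid[:480,:640]; P=pt(s,np.c_[u.ravel(),v.ravel()],s['depth'].ravel()).reshape(480,640,3)
    P[s['depth']<=0]=np.nan; return P
def tri(obs):
    A=[];b=[]
    for s,uv in obs:
        R=np.array(s['R']); d=R.T@rays(s,[uv])[0]; d/=np.linalg.norm(d); c=-R.T@s['t']; M=np.eye(3)-np.outer(d,d); A.append(M); b.append(M@c)
    return np.linalg.lstsq(np.vstack(A),np.hstack(b),rcond=None)[0]
def proj(s,X):
    c=np.array(s['R'])@X+s['t']; return cv2.projectPoints(c.reshape(1,1,3),np.zeros(3),np.zeros(3),np.array(s['intrinsics'],float),np.array([s['k1'],0,0,0.]))[0].ravel()
E
python3 - <<'E'
from h import *
a=snap('scene','sc');b=snap('side','si')
cv2.imwrite('pics/both.png',cv2.resize(np.hstack([a['pixels'],b['pixels']])[:,:,::-1],(800,300)))
for s in(a,b): print(-np.array(s['R']).T@s['t'],s['R'][2],s['k1'],s['intrinsics'][0][0])
print(manip.sense())
E
```

```text
[1.05011595 0.63136238 1.06438972] [-0.37850443 -0.56768407 -0.731074  ] -0.013042636976319313 541.1807431608329
[ 0.21022913 -0.87795162  0.85253118] [ 0.35397732  0.73115404 -0.58319278] -0.04827652936967239 525.4424829048093
{'t': 0.1, 'q': array([-1.78519810e-01,  5.28370195e-01,  1.43380480e+00,  2.20085989e-05,
        1.18140374e+00, -1.78478375e-01]), 'qd': array([ 0.0002887 ,  0.00042248, -0.00273391, -0.00144504, -0.00128684,
        0.00057297]), 'tau': array([ 4.33945943e-04, -4.43301880e+01, -1.78587180e+01, -2.04061280e-04,
        3.88642526e-03,  1.10165692e-05]), 'tcp_pos': array([6.24340873e-01, 1.42154698e-04, 2.30423583e-01]), 'tool_rot': array([ 7.07124043e-01,  7.07088822e-01, -5.57995068e-04, -8.21508014e-04]), 'force': array([-0.69491051, -0.42947863,  0.13776438]), 'ft_torque': array([0.03639549, 0.029863  , 0.03166354]), 'gripper_force': 0.0, 'finger_gap': 1.0047678027701268}
```

View pics/sc.png

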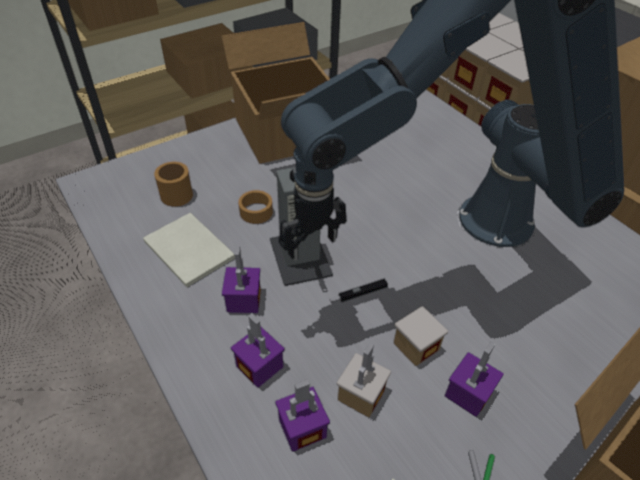

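View pics/si.png

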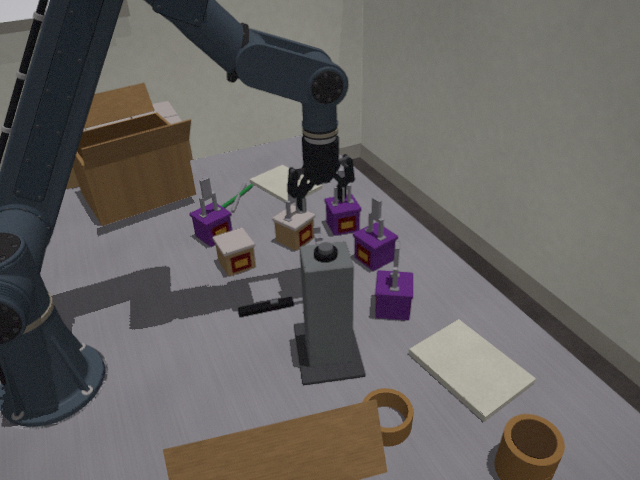

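The scene view shows the white tub with the hanger at (363,380), or (295,228) in the side view. Four purple hanger tubs are decoys, and the white tub at (420,335) has no hanger, so it is the plain tub. The scale is at (300,220), with its hold button at (325,250) in the side view. Next I confirm the tub in a crop and measure.

```bash
python3 - <<'E'
from h import *
a=load('sc');b=load('si')
c1=cv2.resize(a['pixels'][330:430,310:420],None,fx=3.6,fy=3.6,interpolation=cv2.INTER_CUBIC)
c2=cv2.resize(a['pixels'][150:290,250:360],(396,504),interpolation=cv2.INTER_CUBIC)
h=504; c1=np.vstack([c1,np.zeros((h-c1.shape[0],c1.shape[1],3),np.uint8)])
cv2.imwrite('pics/c1.png',np.hstack([c1,c2])[:,:,::-1])
for n,s,(u,v) in(('sc',a,(363,380)),('si',b,(295,228))):
    P=cloud(s); g=pt(s,[(u,v)])[0]; print(n,g)
    Q=P.reshape(-1,3); m=(np.linalg.norm(Q[:,:2]-g[:2],axis=1)<.09)&(Q[:,2]>.02)
    Q=Q[m]
    for lo,hi in((.075,.09),(.09,.13),(.14,.2)):
        k=Q[(Q[:,2]>lo)&(Q[:,2]<hi)]
        if len(k)>4: print(lo,len(k),k.mean(0),k.min(0),k.max(0),cv2.minAreaRect((k[:,:2]*1000).astype(np.float32)))
P=cloud(b).reshape(-1,3); g=pt(b,[(340,300),(325,250)]); print('scale',g)
m=(np.linalg.norm(P[:,:2]-g[1,:2],axis=1)<.1)&(P[:,2]>.24); k=P[m]
for lo,hi in((.255,.272),(.272,.285),(.285,.33)):
    q=k[(k[:,2]>lo)&(k[:,2]<hi)]
    if len(q)>4: print(lo,len(q),q.mean(0),q[:,2].max(),cv2.minAreaRect((q[:,:2]*1000).astype(np.float32)))
P=cloud(a).reshape(-1,3)
m=(np.linalg.norm(P[:,:2]-g[1,:2]-[0,.1],axis=1)<.15)&(P[:,2]>.004)&(P[:,2]<.02); k=P[m]; print('base',len(k),cv2.minAreaRect((k[:,:2]*1000).astype(np.float32)))
for z,uv in(((0,),(0,)),):pass
print('plain',pt(a,[(420,325)]),'cutter',pt(a,[(363,290)]),'tape',pt(a,[(256,195)]))
print('purple',pt(a,[(240,278),(257,345),(300,408),(475,372)]))
E
```

```text
sc [0.65345475 0.2340231  0.08272788]
0.075 1356 [0.6504898  0.23125159 0.08153425] [0.5925175  0.17284963 0.07508949] [0.70192269 0.28139666 0.0899569 ] ((647.2296142578125, 227.15048217773438), (86.49620819091797, 84.77082061767578), 26.244800567626953)
0.09 97 [0.65414723 0.23222586 0.10946829] [0.6235893  0.21988035 0.0901665 ] [0.67078267 0.24625702 0.12983916] ((649.7938232421875, 228.4810333251953), (53.690696716308594, 11.973695755004883), 27.69024085998535)
0.14 180 [0.64976793 0.22952565 0.17081481] [0.63115102 0.21724478 0.14022539] [0.6608918  0.23646785 0.19011937] ((646.25634765625, 226.68496704101562), (30.54085922241211, 10.788618087768555), 22.546072006225586)
si [0.62331085 0.17063955 0.08092057]
0.075 483 [0.63883222 0.21434047 0.08018834] [0.58954772 0.16809297 0.07507572] [0.69863922 0.25997626 0.08989807] ((642.848876953125, 224.6846160888672), (87.48269653320312, 85.22064208984375), 26.184009552001953)
0.09 84 [0.6335626  0.22003434 0.10973495] [0.62068663 0.20916983 0.09028182] [0.66094705 0.2392561  0.1296207 ] ((640.4788208007812, 223.87857055664062), (42.63
[... 559 characters left out ...]
374] 0.2849732993377218 ((537.25732421875, -191.28298950195312), (39.66457748413086, 42.78382110595703), 71.20828247070312)
0.285 111 [ 0.53802681 -0.18991888  0.28698144] 0.28927542128248707 ((538.0841064453125, -189.22840881347656), (27.645301818847656, 26.7928524017334), 34.93291473388672)
base 2233 ((536.1995239257812, -89.90242004394531), (279.2301940917969, 292.9530944824219), 76.56690216064453)
plain [[0.46663795 0.19321968 0.08141359]] cutter [[0.47866967 0.0089923  0.01741824]] tape [[ 0.53961517 -0.42058642  0.03664686]]
purple [[ 0.74617959 -0.11414634  0.11166304]
 [ 0.79346071  0.04643709  0.08331539]
 [ 0.79243608  0.21559773  0.08056324]
 [ 0.47295327  0.35540772  0.12202394]]
```

View pics/c1.png

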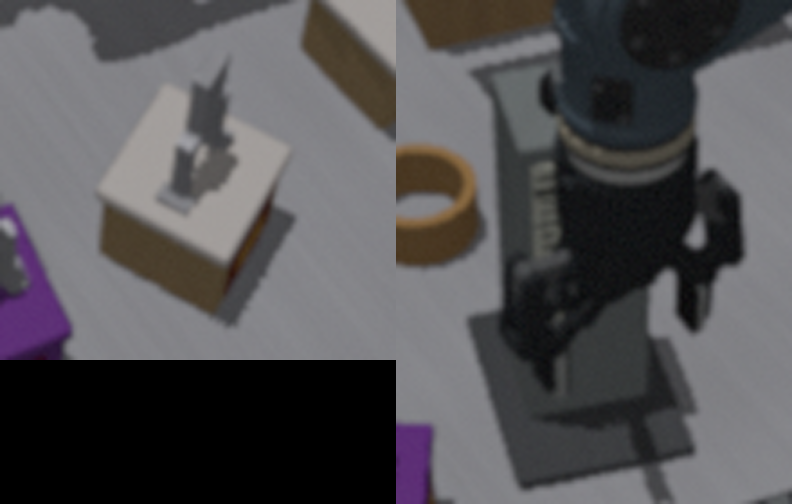

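The crop confirms the target: a white tub with a grey hanger, yaw ≈26°, centre ≈(0.645, 0.226). The scale's hook points along ≈72° and the saddle is near (0.570, -0.089). I'll grip the tab across its 26 mm width, which keeps the fingers clear of the hook arm and the housing. First I hover above the tub and look with the wrist camera.

Call:
{"method": "apply_moves", "body": {
  "claw": [1,1,1,1,1],
  "travel": [
    [0.05,0,-0.05],
    [0.1,0.01,-0.0875],
    [0.15,0.02,-0.0875],
    [0.2,0.026,-0.0875],
    [0.25,0.026,-0.0875]
  ],
  "turn": [
    [0,0,-0.035],
    [0,0,-0.07],
    [0,0,-0.105],
    [0,0,-0.144],
    [0,0,-0.144]
  ]
}}

```text
t: 0.52
tcp_pos: [0.6463, 0.1856, 0.3023]
tool_rot: [0.529, 0.848, 0.001, 0.001]
force: [1.1, 0.1, -0.9]
finger_gap: 1.002
gripper_force: 0.0
```

Call:
{"method": "apply_moves", "body": {
  "claw": [1,1,1,1],
  "travel": [
    [0.029,0.014,0],
    [0.029,0.014,0],
    [0.029,0.014,0],
    [0.029,0.014,0]
  ],
  "turn": [
    [0,0,0],
    [0,0,0],
    [0,0,0],
    [0,0,0]
  ]
}}

```text
t: 0.85
tcp_pos: [0.6447, 0.2096, 0.3002]
tool_rot: [0.53, 0.848, -0.001, -0.0]
force: [0.9, -0.9, 0.0]
finger_gap: 1.001
gripper_force: 0.0
```

```bash
python3 - <<'E'
from h import *
s=snap('wrist','w1');a=snap('scene','sc2'); st=manip.sense(); print(st['t'],st['tcp_pos'],st['tool_rot'],-np.array(s['R']).T@s['t'])
from scipy.spatial.transform import Rotation as R
print(R.from_quat(st['tool_rot']).as_matrix())
c=cv2.resize(a['pixels'][150:290,250:370],(411,480),interpolation=cv2.INTER_CUBIC)
w=cv2.resize(s['pixels'],(389,292)); w=np.vstack([w,np.zeros((188,389,3),np.uint8)])
cv2.imwrite('pics/c2.png',np.hstack([w,c])[:,:,::-1])
P=cloud(s).reshape(-1,3); P=P[np.isfinite(P[:,0])]; m=np.linalg.norm(P[:,:2]-[.645,.226],axis=1)<.08
for lo,hi in((.074,.088),(.1,.134),(.14,.178),(.178,.195)):
    k=P[m&(P[:,2]>lo)&(P[:,2]<hi)]
    if len(k)>4: print(lo,len(k),k.mean(0),np.percentile(k[:,2],90),cv2.minAreaRect((k[:,:2]*1000).astype(np.float32)))
P=cloud(a).reshape(-1,3); d=P[:,:2]-[.538,-.189]; th=np.radians(72.1); e=np.array([np.cos(th),np.sin(th)]); f=np.array([-e[1],e[0]])
x=d@e;y=d@f; m=(x>.045)&(x<.14)&(abs(y)<.04)&(P[:,2]>.19)&(P[:,2]<.27)
print('hook');k=np.c_[x,y,P[:,2]][m]; print(len(k)); print(np.round(np.percentile(k,[2,25,50,75,98],axis=0),4))
m=(x>-.06)&(x<.06)&(abs(y)<.07)&(P[:,2]>.25); 
for lo,hi in((.258,.272),(.285,.30)):
    k=P[m&(P[:,2]>lo)&(P[:,2]<hi)]; print(lo,len(k),k[:,2].mean(),cv2.minAreaRect((k[:,:2]*1000).astype(np.float32)))
E
```

```text
0.95 [0.64499296 0.20855913 0.30054216] [ 5.31196970e-01  8.47248173e-01 -5.10032362e-04 -2.29136039e-04] [0.60897561 0.28411827 0.44234523]
[[-4.35659454e-01  9.00111090e-01 -9.30125471e-04]
 [ 9.00111558e-01  4.35659038e-01 -6.20815234e-04]
 [-1.53585109e-04 -1.10768071e-03 -9.99999375e-01]]
0.074 5218 [0.64298052 0.2325564  0.07955934] 0.08075759326691354 ((646.5259399414062, 226.9469451904297), (84.43887329101562, 84.12940216064453), 25.580665588378906)
0.1 236 [0.6441406  0.23077716 0.12417646] 0.13359428126848397 ((646.1119995117188, 227.66302490234375), (46.0026741027832, 9.945008277893066), 25.721845626831055)
0.14 327 [0.64389916 0.2317114  0.15958932] 0.17439762271922135 ((644.1217651367188, 231.6981201171875), (25.676586151123047, 0.9232613444328308), 24.975584030151367)
0.178 502 [0.64555702 0.22797445 0.18404492] 0.18530063406027955 ((645.818115234375, 227.47950744628906), (25.566877365112305, 10.006668090820312), 25.5213565826416)
hook
315
[[ 0.0451 -0.0383  0.1954]
 [ 0.0464 -0.013   0.2315]
 [ 0.0643 -0.0075  0.2353]
 [ 0.0993 -0.0014  0.2401]
 [ 0.126   0.0282  0.2556]]
0.258 731 0.2648746549005635 ((543.5112915039062, -186.7777862548828), (85.5870590209961, 90.3729476928711), 73.3296890258789)
0.285 74 0.2877460252557217 ((542.540771484375, -185.2292938232422), (27.429492950439453, 24.92719268798828), 30.931659698486328)
```

View pics/c2.png

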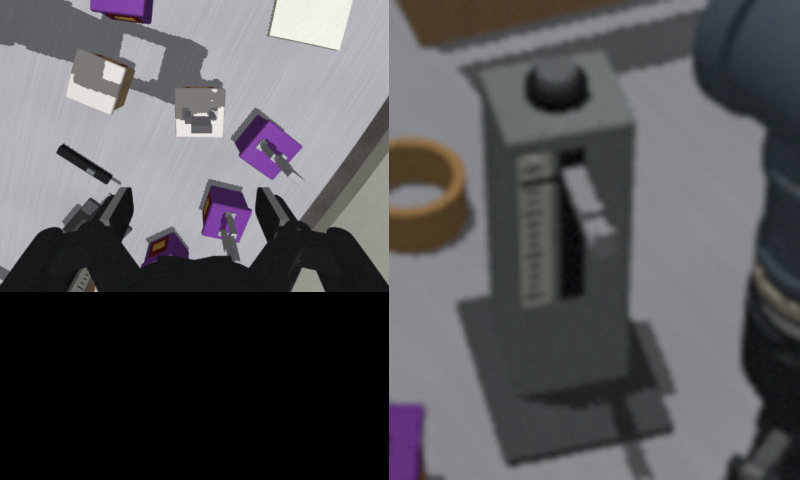

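Wrist depth puts the tub at (0.646, 0.2273) with yaw 25.5°, and its tab top at 0.185 m. In the right-hand crop the hook arm shows at about (585,170) to (600,240). Before grasping, I look at the hook from near with the wrist camera.

Call:
{"method": "apply_moves", "body": {
  "claw": [1,1,1,1,1],
  "travel": [
    [-0.036,-0.03,-0.019],
    [-0.072,-0.06,-0.038],
    [-0.108,-0.09,-0.056],
    [-0.144,-0.12,-0.075],
    [-0.18,-0.15,-0.094]
  ],
  "turn": [
    [0,0,0.035],
    [0,0,0.07],
    [0,0,0.105],
    [0,0,0.14],
    [0,0,0.175]
  ]
}}

```text
t: 1.37
tcp_pos: [0.599, 0.025, 0.3768]
tool_rot: [0.743, 0.669, -0.0, 0.0]
force: [0.9, -0.5, -0.2]
finger_gap: 0.997
gripper_force: 0.0
```

```bash
cat >> h.py <<'E'
from scipy.spatial.transform import Rotation as Rt
def mv(p,yaw):
    st=manip.sense(); M=Rt.from_quat(st['tool_rot']).as_matrix(); c,s=np.cos(np.radians(yaw)),np.sin(np.radians(yaw))
    T=np.array([[-s,c,0],[c,s,0],[0,0,-1.]]); d=np.array(p)-st['tcp_pos']
    print('t',round(st['t'],2),'tcp',st['tcp_pos'].round(4),'yaw',np.degrees(np.arctan2(M[1,1],M[0,1])).round(2),'F',st['force'].round(2),'gap',round(st['finger_gap'],3),'| len mm',(1e3*np.linalg.norm(d)).round(1),'travel',(M.T@d/.8).round(4),'turn',(Rt.from_matrix(M.T@T).as_rotvec()/np.pi).round(4))
E
python3 -c "
from h import *
mv([.57,-.085,.42],-17.5)"
```

```text
t 1.37 tcp [0.599  0.025  0.3768] yaw -6.01 F [ 0.91 -0.5  -0.18] gap 0.997 | len mm 121.7 travel [-0.1405 -0.0217 -0.054 ] turn [-0.0001  0.0001  0.0638]
```

Call:
{"method": "apply_moves", "body": {
  "claw": [1,1,1,1,1],
  "travel": [
    [-0.04,-0.006,-0.015],
    [-0.08,-0.012,-0.03],
    [-0.12,-0.018,-0.045],
    [-0.14,-0.022,-0.054],
    [-0.14,-0.022,-0.054]
  ],
  "turn": [
    [0,0,0.032],
    [0,0,0.064],
    [0,0,0.064],
    [0,0,0.064],
    [0,0,0.064]
  ]
}}

```text
t: 1.78
tcp_pos: [0.5711, -0.0871, 0.4215]
tool_rot: [0.807, 0.591, 0.0, 0.002]
force: [-0.2, -0.5, 0.6]
finger_gap: 1.001
gripper_force: 0.0
```

```bash
python3 - <<'E'
from h import *
s=snap('wrist','w2'); 
P=cloud(s).reshape(-1,3); c0=np.array([.5425,-.1865]); d=P[:,:2]-c0
r=np.linalg.norm(d,axis=1)
for lo,hi,rm in((.26,.27,.08),(.285,.3,.03)):
    k=P[(r<rm)&(P[:,2]>lo)&(P[:,2]<hi)]; print(lo,len(k),np.median(k[:,2]),cv2.minAreaRect((k[:,:2]*1000).astype(np.float32)))
th=np.radians(72.5); e=np.array([np.cos(th),np.sin(th)]); f=np.array([-e[1],e[0]]); x=d@e;y=d@f
m=(x>.045)&(x<.14)&(abs(y)<.03)&(P[:,2]>.2)&(P[:,2]<.265); k=P[m];
print('hook',len(k),cv2.minAreaRect((k[:,:2]*1000).astype(np.float32)))
for a in np.arange(.045,.135,.005):
    q=m&(x>a)&(x<a+.005)
    if q.sum()>3: print(round(a,3),q.sum(),P[q,2].max().round(4),np.median(P[q,2]).round(4),y[q].min().round(4),y[q].max().round(4))
mv([.646,.2273,.30],25.5)
E
```

```text
0.26 5064 0.264461529910199 ((541.2828369140625, -187.3973388671875), (80.4378433227539, 90.55460357666016), 72.21151733398438)
0.285 555 0.2865013898543466 ((541.3323364257812, -187.30581665039062), (25.623760223388672, 25.577083587646484), 16.399166107177734)
hook 1120 ((577.7437133789062, -110.73487854003906), (75.65831756591797, 37.19757080078125), 72.5439453125)
0.045 71 0.2361 0.2347 -0.0295 0.0077
0.05 66 0.2361 0.2346 -0.0052 0.0077
0.055 62 0.2362 0.2347 -0.0052 0.0077
0.06 67 0.2363 0.2345 -0.0061 0.0077
0.065 76 0.2368 0.2345 -0.0061 0.0076
0.07 75 0.2366 0.2345 -0.0061 0.0076
0.075 68 0.2362 0.2346 -0.006 0.0076
0.08 67 0.2363 0.2347 -0.006 0.0075
0.085 47 0.244 0.2423 -0.0058 0.0074
0.09 116 0.2437 0.2354 -0.006 0.0075
0.095 76 0.2361 0.2345 -0.0059 0.0074
0.1 75 0.2361 0.2344 -0.0059 0.0074
0.105 75 0.2358 0.2345 -0.0059 0.0074
0.11 45 0.2367 0.2345 -0.0058 0.0074
0.115 70 0.2503 0.2483 -0.0058 0.0071
0.12 64 0.2494 0.2406 -0.0059 0.0073
t 1.83 tcp [ 0.5712 -0.0848  0.4204] yaw -17.43 F [-0.08  1.08 -0.21] gap 0.998 | len mm 342.8 travel [ 0.4003 -0.0279  0.1504] turn [ 0.0007  0.0003 -0.2385]
```

View pics/w2.png

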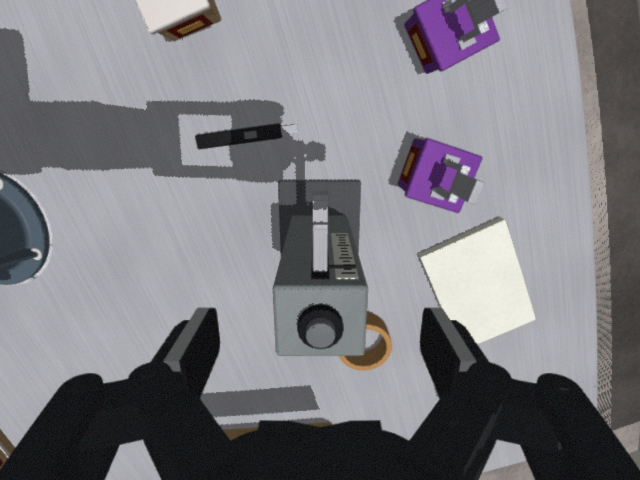

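The wrist view shows the scale top at (320,310), the button at (320,332) and the hook from (320,270) to (320,195). The cutter is at (240,135), clear of the path. That gives scale yaw 72.3°, saddle ≈(0.5733, -0.0868, 0.2345), and button (0.5413, -0.1873, 0.287). Back to the tub.

Call:
{"method": "apply_moves", "body": {
  "claw": [1,1,1,1,1],
  "travel": [
    [0.048,-0.003,0.01],
    [0.096,-0.007,0.02],
    [0.144,-0.01,0.03],
    [0.192,-0.013,0.04],
    [0.24,-0.017,0.05]
  ],
  "turn": [
    [0,0,-0.035],
    [0,0,-0.07],
    [0,0,-0.105],
    [0,0,-0.14],
    [0,0,-0.175]
  ]
}}

```text
t: 2.25
tcp_pos: [0.6148, 0.1079, 0.3782]
tool_rot: [0.611, 0.792, -0.0, -0.001]
force: [0.3, -0.7, 0.6]
finger_gap: 1.001
gripper_force: 0.0
```

```bash
python3 -c "
from h import *
mv([.646,.2273,.27],25.6)"
```

```text
t 2.25 tcp [0.6148 0.1079 0.3782] yaw 14.69 F [ 0.32 -0.66  0.57] gap 1.001 | len mm 164.1 travel [0.1343 0.0757 0.1352] turn [-0.0003 -0.0003 -0.0606]
```

Call:
{"method": "apply_moves", "body": {
  "claw": [1,1,1,1,1],
  "travel": [
    [0.033,0.018,0.033],
    [0.066,0.036,0.066],
    [0.1,0.056,0.1],
    [0.134,0.076,0.135],
    [0.134,0.076,0.135]
  ],
  "turn": [
    [0,0,-0.03],
    [0,0,-0.06],
    [0,0,-0.06],
    [0,0,-0.06],
    [0,0,-0.06]
  ]
}}

```text
t: 2.67
tcp_pos: [0.6436, 0.2303, 0.2627]
tool_rot: [0.534, 0.846, -0.003, -0.006]
force: [-0.3, -0.5, -1.0]
finger_gap: 1.003
gripper_force: 0.0
```

Call:
{"method": "apply_moves", "body": {
  "claw": [1,1],
  "travel": [
    [0,0,0],
    [0,0,0]
  ],
  "turn": [
    [0,0,0],
    [0,0,0]
  ]
}}

```text
t: 2.83
tcp_pos: [0.6471, 0.2249, 0.271]
tool_rot: [0.536, 0.845, -0.0, -0.0]
force: [-0.6, -0.3, 0.2]
finger_gap: 1.001
gripper_force: 0.0
```

```bash
python3 -c "
from h import *
mv([.646,.2273,.146],25.6)"
```

```text
t 2.83 tcp [0.6471 0.2249 0.271 ] yaw 25.24 F [-0.64 -0.34  0.21] gap 1.001 | len mm 125.0 travel [0.0033 0.0002 0.1562] turn [-0.0003  0.     -0.002 ]
```

Call:
{"method": "apply_moves", "body": {
  "claw": [1,1,1,1,1],
  "travel": [
    [0.003,0,0.04],
    [0.003,0,0.08],
    [0.003,0,0.12],
    [0.003,0,0.156],
    [0.003,0,0.156]
  ],
  "turn": [
    [0,0,0],
    [0,0,0],
    [0,0,0],
    [0,0,0],
    [0,0,0]
  ]
}}

```text
t: 3.25
tcp_pos: [0.6429, 0.2246, 0.1421]
tool_rot: [0.537, 0.844, -0.003, -0.004]
force: [-1.1, 0.1, 0.0]
finger_gap: 1.001
gripper_force: 0.0
```

Call:
{"method": "apply_moves", "body": {
  "claw": [1,1,1],
  "travel": [
    [0,0,0],
    [0,0,0],
    [0,0,0]
  ],
  "turn": [
    [0,0,0],
    [0,0,0],
    [0,0,0]
  ]
}}

```text
t: 3.5
tcp_pos: [0.6486, 0.2268, 0.1501]
tool_rot: [0.536, 0.844, 0.002, 0.002]
force: [-0.4, -0.4, 0.9]
finger_gap: 1.001
gripper_force: 0.0
```

```bash
python3 -c "
from h import *
mv([.646,.2273,.146],25.6)"
```

```text
t 3.5 tcp [0.6486 0.2268 0.1501] yaw 25.16 F [-0.4  -0.43  0.92] gap 1.001 | len mm 4.9 travel [ 0.002  -0.0027  0.0052] turn [ 0.002   0.0005 -0.0024]
```

Call:
{"method": "apply_moves", "body": {
  "claw": [1,1,1,1,1],
  "travel": [
    [0,0,0],
    [0,0,0],
    [0,0,0],
    [0,0,0],
    [0,0,0]
  ],
  "turn": [
    [0,0,0],
    [0,0,0],
    [0,0,0],
    [0,0,0],
    [0,0,0]
  ]
}}

```text
t: 3.92
tcp_pos: [0.6464, 0.227, 0.1468]
tool_rot: [0.536, 0.844, 0.0, 0.0]
force: [1.0, 0.7, -0.9]
finger_gap: 0.997
gripper_force: 0.0
```

```bash
python3 - <<'E'
from h import *
mv([.646,.2273,.146],25.6)
s=snap('wrist','w3')
P=cloud(s).reshape(-1,3); m=np.linalg.norm(P[:,:2]-[.646,.227],axis=1)<.02
k=P[m&(P[:,2]>.178)&(P[:,2]<.195)]; print(len(k),cv2.minAreaRect((k[:,:2]*1000).astype(np.float32)))
mv([.646,.2273,.146],25.6)
E
```

```text
t 3.92 tcp [0.6464 0.227  0.1468] yaw 25.21 F [ 1.04  0.66 -0.86] gap 0.997 | len mm 0.9 travel [ 0.0005 -0.0003  0.001 ] turn [ 0.0001  0.     -0.0022]
2453 ((645.9012451171875, 227.56031799316406), (26.193920135498047, 11.805259704589844), 24.968847274780273)
t 3.97 tcp [0.6463 0.227  0.1466] yaw 25.21 F [ 0.51  0.41 -0.44] gap 1.003 | len mm 0.8 travel [ 0.0005 -0.0002  0.0008] turn [ 0.      0.     -0.0022]
```

Centred to within 1 mm. I close with 50 N.

Call:
{"method": "apply_moves", "body": {
  "claw": [-1,-1,-1,-1,-1],
  "newtons": 50,
  "travel": [
    [0,0,0],
    [0,0,0],
    [0,0,0],
    [0,0,0],
    [0,0,0]
  ],
  "turn": [
    [0,0,0],
    [0,0,0],
    [0,0,0],
    [0,0,0],
    [0,0,0]
  ]
}}

```text
t: 4.38
tcp_pos: [0.6463, 0.2269, 0.1465]
tool_rot: [0.536, 0.844, -0.0, -0.0]
force: [-1.8, -1.3, 10.3]
finger_gap: 0.299
gripper_force: 15.6
```

Call:
{"method": "apply_moves", "body": {
  "claw": [-1,-1,-1,-1,-1],
  "travel": [
    [0,0,0],
    [0,0,0],
    [0,0,0],
    [0,0,0],
    [0,0,0]
  ],
  "turn": [
    [0,0,0],
    [0,0,0],
    [0,0,0],
    [0,0,0],
    [0,0,0]
  ]
}}

```text
t: 4.8
tcp_pos: [0.6462, 0.2269, 0.1466]
tool_rot: [0.536, 0.844, -0.0, -0.0]
force: [-1.0, -0.6, 1.0]
finger_gap: 0.298
gripper_force: 49.9
```

Gripped: the opening is about 25 mm at 50 N. I lift straight up.

Call:
{"method": "apply_moves", "body": {
  "claw": [-1,-1,-1,-1,-1],
  "travel": [
    [0,0,-0.02],
    [0,0,-0.05],
    [0,0,-0.09],
    [0,0,-0.13],
    [0,0,-0.155]
  ],
  "turn": [
    [0,0,0],
    [0,0,0],
    [0,0,0],
    [0,0,0],
    [0,0,0]
  ]
}}

```text
t: 5.22
tcp_pos: [0.647, 0.2272, 0.2726]
tool_rot: [0.536, 0.844, 0.001, 0.001]
force: [1.0, 0.7, -3.5]
finger_gap: 0.295
gripper_force: 50.1
```

Call:
{"method": "apply_moves", "body": {
  "claw": [-1,-1,-1,-1,-1],
  "travel": [
    [0,0,-0.015],
    [0,0,-0.015],
    [0,0,-0.015],
    [0,0,-0.015],
    [0,0,-0.015]
  ],
  "turn": [
    [0,0,0],
    [0,0,0],
    [0,0,0],
    [0,0,0],
    [0,0,0]
  ]
}}

```text
t: 5.63
tcp_pos: [0.6448, 0.2267, 0.2795]
tool_rot: [0.536, 0.844, -0.002, -0.002]
force: [0.3, -0.2, -6.4]
finger_gap: 0.293
gripper_force: 50.1
```

```bash
python3 -c "
from h import *
mv([.6037,.0085,.28],-17.7)"
```

```text
t 5.63 tcp [0.6448 0.2267 0.2795] yaw 25.2 F [ 0.3  -0.23 -6.36] gap 0.293 | len mm 222.0 travel [-2.249e-01 -1.626e-01 -1.000e-04] turn [-1.800e-03  2.000e-04  2.383e-01]
```

Call:
{"method": "apply_moves", "body": {
  "claw": [-1,-1,-1,-1,-1],
  "travel": [
    [-0.018,-0.013,0],
    [-0.04,-0.029,0],
    [-0.065,-0.047,0],
    [-0.09,-0.065,0],
    [-0.115,-0.083,0]
  ],
  "turn": [
    [0,0,0.02],
    [0,0,0.045],
    [0,0,0.07],
    [0,0,0.095],
    [0,0,0.12]
  ]
}}

```text
t: 6.05
tcp_pos: [0.6243, 0.1145, 0.2806]
tool_rot: [0.686, 0.728, -0.001, -0.001]
force: [1.5, 0.4, -5.1]
finger_gap: 0.298
gripper_force: 50.2
```

```bash
python3 -c "
from h import *
mv([.6037,.0085,.28],-17.7)"
```

```text
t 6.05 tcp [0.6243 0.1145 0.2806] yaw 3.41 F [ 1.46  0.37 -5.15] gap 0.298 | len mm 108.0 travel [-0.1308 -0.0335  0.0008] turn [-0.0011  0.0002  0.1173]
```

Call:
{"method": "apply_moves", "body": {
  "claw": [-1,-1,-1,-1,-1],
  "travel": [
    [-0.027,-0.007,0],
    [-0.054,-0.014,0],
    [-0.081,-0.021,0],
    [-0.106,-0.027,0],
    [-0.12,-0.031,0]
  ],
  "turn": [
    [0,0,0.025],
    [0,0,0.05],
    [0,0,0.075],
    [0,0,0.1],
    [0,0,0.117]
  ]
}}

```text
t: 6.47
tcp_pos: [0.6055, 0.0156, 0.2808]
tool_rot: [0.808, 0.59, -0.002, -0.001]
force: [-0.6, -0.7, -4.4]
finger_gap: 0.299
gripper_force: 50.2
```

Call:
{"method": "apply_moves", "body": {
  "claw": [-1,-1,-1,-1,-1],
  "travel": [
    [0,0,0],
    [0,0,0],
    [0,0,0],
    [0,0,0],
    [0,0,0]
  ],
  "turn": [
    [0,0,0],
    [0,0,0],
    [0,0,0],
    [0,0,0],
    [0,0,0]
  ]
}}

```text
t: 6.88
tcp_pos: [0.6067, 0.0191, 0.2822]
tool_rot: [0.806, 0.592, -0.0, -0.0]
force: [-0.2, 0.2, -4.5]
finger_gap: 0.295
gripper_force: 50.2
```

Call:
{"method": "apply_moves", "body": {
  "claw": [-1,-1,-1,-1,-1],
  "travel": [
    [0,0,0],
    [0,0,0],
    [0,0,0],
    [0,0,0],
    [0,0,0]
  ],
  "turn": [
    [0,0,0],
    [0,0,0],
    [0,0,0],
    [0,0,0],
    [0,0,0]
  ]
}}

```text
t: 7.3
tcp_pos: [0.6067, 0.0182, 0.2826]
tool_rot: [0.806, 0.592, 0.0, 0.0]
force: [0.4, 0.3, -5.4]
finger_gap: 0.297
gripper_force: 50.2
```

```bash
python3 - <<'E'
from h import *
mv([.6037,.0085,.28],-17.7)
a=snap('scene','sc4'); b=snap('side','si4')
A=cv2.resize(a['pixels'][150:350,220:380],(400,500),interpolation=cv2.INTER_CUBIC);B=cv2.resize(b['pixels'][160:360,240:400],(400,500),interpolation=cv2.INTER_CUBIC)
cv2.imwrite('pics/c4.png',np.hstack([A,B])[:,:,::-1])
E
```

```text
t 7.3 tcp [0.6067 0.0182 0.2826] yaw -17.44 F [ 0.38  0.3  -5.36] gap 0.297 | len mm 10.4 travel [-0.0127  0.0001  0.0032] turn [ 0.     -0.      0.0014]
```

View pics/c4.png

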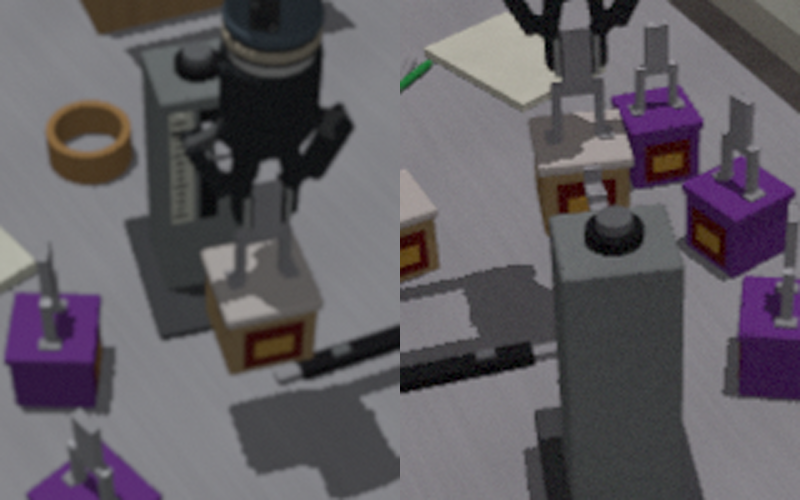

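The crop shows the tub held upright by its tab, facing the hook. In the side crop the hook tip at (597,185) points straight at it, below the bar and above the lid. Next I check the tub's pose in the grip.

```bash
python3 - <<'E'
from h import *
for n in('sc4','si4'):
    a=load(n); P=cloud(a).reshape(-1,3); P=P[np.isfinite(P[:,0])]; m=np.linalg.norm(P[:,:2]-[.6067,.018],axis=1)<.068
    for lo,hi in((.205,.222),(.228,.252)):
        k=P[m&(P[:,2]>lo)&(P[:,2]<hi)]; print(n,lo,len(k),np.median(k[:,2]),cv2.minAreaRect((k[:,:2]*1000).astype(np.float32)))
    k=P[m&(P[:,2]>.205)&(P[:,2]<.225)]; G=np.c_[k[:,:2],np.ones(len(k))]; print('tilt',np.linalg.lstsq(G,k[:,2],rcond=None)[0])
s=snap('wrist','w4'); P=cloud(s).reshape(-1,3); m=np.linalg.norm(P[:,:2]-[.6067,.018],axis=1)<.075
k=P[m&(P[:,2]>.2)&(P[:,2]<.225)]; print('w',len(k),np.median(k[:,2]),cv2.minAreaRect((k[:,:2]*1000).astype(np.float32)))
F=[]
for i in range(4):
    manip.snapshot('wrist'); F.append(manip.sense()['force'])
print(np.mean(F,0))
mv([.5733+.006*0,-.0868,.281],-17.7)
E
```

```text
sc4 0.205 1126 0.21614831408381308 ((609.1326904296875, 19.981029510498047), (85.8945083618164, 84.7822494506836), 73.02445220947266)
sc4 0.228 80 0.23950760128325754 ((610.0957641601562, 21.59105682373047), (15.875492095947266, 46.142642974853516), 68.14698791503906)
tilt [-0.01540178 -0.02294237  0.22598924]
si4 0.205 819 0.21596961461173675 ((604.5535888671875, 16.43996810913086), (87.99363708496094, 84.11797332763672), 72.9718017578125)
si4 0.228 77 0.23882610708126625 ((604.3697509765625, 16.258607864379883), (13.476444244384766, 46.21907424926758), 72.39201354980469)
tilt [0.01198427 0.03724108 0.20814579]
w 12354 0.21558767465970596 ((607.9097900390625, 20.262008666992188), (81.2669677734375, 84.535888671875), 72.68885040283203)
[ 0.29734336  0.17515264 -4.67736128]
t 7.65 tcp [0.6067 0.018  0.2825] yaw -17.47 F [-0.    0.18 -4.53] gap 0.292 | len mm 110.0 travel [-0.1375 -0.0005  0.0019] turn [0.     0.     0.0013]
```

The tub sits straight and centred in the grip, with the lid at 0.216 m. I slide it along the hook arm at about 130 mm/s, with the bar roughly 11 mm above the tip.

Call:
{"method": "apply_moves", "body": {
  "claw": [-1,-1,-1,-1,-1],
  "travel": [
    [-0.008,0,0],
    [-0.022,0,0],
    [-0.038,0,0],
    [-0.054,0,0],
    [-0.07,0,0]
  ],
  "turn": [
    [0,0,0],
    [0,0,0],
    [0,0,0],
    [0,0,0],
    [0,0,0]
  ]
}}

```text
t: 8.07
tcp_pos: [0.5893, -0.0372, 0.2826]
tool_rot: [0.806, 0.591, -0.0, 0.0]
force: [-0.1, 0.1, -5.2]
finger_gap: 0.298
gripper_force: 50.2
```

Call:
{"method": "apply_moves", "body": {
  "claw": [-1,-1,-1,-1,-1],
  "travel": [
    [-0.016,0,0],
    [-0.032,0,0],
    [-0.046,0,0],
    [-0.058,0,0],
    [-0.066,0,0]
  ],
  "turn": [
    [0,0,0],
    [0,0,0],
    [0,0,0],
    [0,0,0],
    [0,0,0]
  ]
}}

```text
t: 8.48
tcp_pos: [0.5736, -0.0873, 0.2826]
tool_rot: [0.807, 0.591, -0.0, 0.0]
force: [-0.6, 0.8, -4.3]
finger_gap: 0.297
gripper_force: 50.2
```

Call:
{"method": "apply_moves", "body": {
  "claw": [-1,-1,-1,-1,-1],
  "travel": [
    [0,0,0],
    [0,0,0],
    [0,0,0],
    [0,0,0],
    [0,0,0]
  ],
  "turn": [
    [0,0,0],
    [0,0,0],
    [0,0,0],
    [0,0,0],
    [0,0,0]
  ]
}}

```text
t: 8.9
tcp_pos: [0.5742, -0.0851, 0.2825]
tool_rot: [0.806, 0.592, 0.0, -0.0]
force: [-0.4, -0.5, -4.2]
finger_gap: 0.294
gripper_force: 50.1
```

```bash
python3 - <<'E'
from h import *
mv([.5733,-.0868,.259],-17.7)
a=snap('scene','sc5'); b=snap('side','si5')
A=cv2.resize(a['pixels'][190:290,250:350],(400,400),interpolation=cv2.INTER_CUBIC);B=cv2.resize(b['pixels'][180:280,270:370],(400,400),interpolation=cv2.INTER_CUBIC)
cv2.imwrite('pics/c5.png',np.hstack([A,B])[:,:,::-1])
E
```

```text
t 8.9 tcp [ 0.5742 -0.0851  0.2825] yaw -17.4 F [-0.43 -0.46 -4.17] gap 0.294 | len mm 23.6 travel [-0.0024 -0.0004  0.0294] turn [-0.     -0.0001  0.0016]
```

View pics/c5.png

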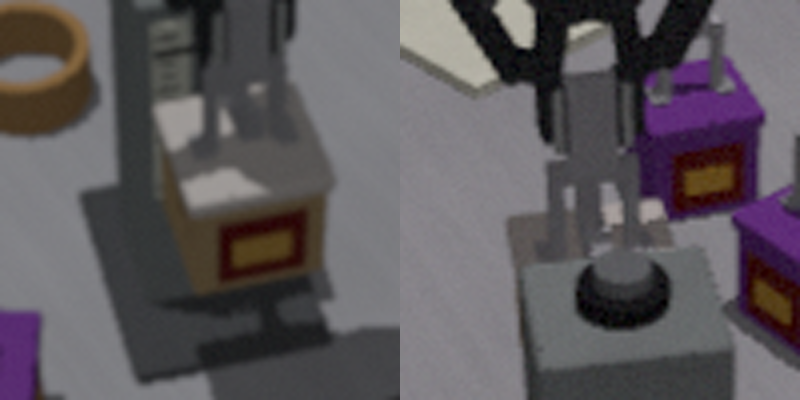

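The hook passes centred through the window: in the side crop it is at about (597,190), between the posts at 558 and 632. I lower to just above contact, then slowly.

Call:
{"method": "apply_moves", "body": {
  "claw": [-1,-1,-1,-1,-1],
  "travel": [
    [-0.001,0,0.004],
    [-0.002,0,0.01],
    [-0.002,0,0.016],
    [-0.002,0,0.021],
    [-0.002,0,0.025]
  ],
  "turn": [
    [0,0,0.001],
    [0,0,0.001],
    [0,0,0.001],
    [0,0,0.001],
    [0,0,0.001]
  ]
}}

```text
t: 9.42
tcp_pos: [0.5732, -0.0872, 0.2616]
tool_rot: [0.807, 0.59, -0.0, -0.001]
force: [-0.7, -0.0, -5.0]
finger_gap: 0.296
gripper_force: 50.2
```

Call:
{"method": "apply_moves", "body": {
  "claw": [-1,-1,-1,-1,-1],
  "travel": [
    [0,0,0],
    [0,0,0],
    [0,0,0],
    [0,0,0],
    [0,0,0]
  ],
  "turn": [
    [0,0,0],
    [0,0,0],
    [0,0,0],
    [0,0,0],
    [0,0,0]
  ]
}}

```text
t: 9.83
tcp_pos: [0.5737, -0.0873, 0.2628]
tool_rot: [0.807, 0.59, 0.0, 0.0]
force: [0.0, -0.6, -5.2]
finger_gap: 0.294
gripper_force: 50.1
```

```bash
cat >> h.py <<'E'
def favg(n):
    F=[];q=[]
    for i in range(n):
        manip.snapshot('wrist'); s=manip.sense(); F.append(np.r_[s['force'],s['tau'][1:3],s['tcp_pos'][2]])
    F=np.array(F); print('F,tau,z',F.mean(0).round(4),'sd',F.std(0).round(3))
E
python3 - <<'E'
from h import *
favg(12); mv([.5733,-.0868,.2561],-17.7)
E
```

```text
F,tau,z [ 4.16000e-02  8.17000e-02 -4.85600e+00 -4.27317e+01 -1.96184e+01
  2.62600e-01] sd [0.481 0.419 0.408 0.018 0.006 0.   ]
t 10.43 tcp [ 0.5736 -0.0873  0.2625] yaw -17.64 F [ 0.26 -0.26 -4.26] gap 0.296 | len mm 6.5 travel [ 0.0005 -0.0005  0.008 ] turn [0.     0.     0.0003]
```

Call:
{"method": "apply_moves", "body": {
  "claw": [-1,-1,-1,-1,-1],
  "travel": [
    [0,0,0.002],
    [0,0,0.004],
    [0,0,0.006],
    [0,0,0.008],
    [0,0,0.01]
  ],
  "turn": [
    [0,0,0],
    [0,0,0],
    [0,0,0],
    [0,0,0],
    [0,0,0]
  ]
}}

```text
t: 10.85
tcp_pos: [0.5735, -0.0872, 0.2545]
tool_rot: [0.807, 0.59, -0.0, -0.0]
force: [-0.8, 0.5, -2.6]
finger_gap: 0.291
gripper_force: 50.2
```

Call:
{"method": "apply_moves", "body": {
  "claw": [-1,-1,-1,-1,-1],
  "travel": [
    [0,0,0.002],
    [0,0,0.004],
    [0,0,0.006],
    [0,0,0.008],
    [0,0,0.01]
  ],
  "turn": [
    [0,0,0],
    [0,0,0],
    [0,0,0],
    [0,0,0],
    [0,0,0]
  ]
}}

```text
t: 11.27
tcp_pos: [0.5735, -0.0872, 0.2465]
tool_rot: [0.807, 0.59, -0.0, -0.0]
force: [-1.4, -0.2, -2.7]
finger_gap: 0.299
gripper_force: 50.3
```

Call:
{"method": "apply_moves", "body": {
  "claw": [-1,-1,-1,-1,-1],
  "travel": [
    [0,0,0.002],
    [0,0,0.004],
    [0,0,0.006],
    [0,0,0.008],
    [0,0,0.01]
  ],
  "turn": [
    [0,0,0],
    [0,0,0],
    [0,0,0],
    [0,0,0],
    [0,0,0]
  ]
}}

```text
t: 11.68
tcp_pos: [0.5735, -0.0873, 0.2384]
tool_rot: [0.807, 0.59, -0.0, -0.0]
force: [-1.1, -0.4, -2.6]
finger_gap: 0.294
gripper_force: 50.4
```

```bash
python3 - <<'E'
from h import *
favg(10); mv([.5733,-.0868,.208],-17.7)
E
```

```text
F,tau,z [ -1.2136   0.6061  -2.0134 -41.7834 -18.6946   0.2385] sd [0.379 0.386 0.505 0.235 0.071 0.   ]
t 12.18 tcp [ 0.5735 -0.0872  0.2386] yaw -17.64 F [-1.32  1.18 -1.65] gap 0.294 | len mm 30.6 travel [ 0.0004 -0.0004  0.0382] turn [-0.     -0.      0.0003]
```

Call:
{"method": "apply_moves", "body": {
  "claw": [-1,-1,-1,-1,-1],
  "travel": [
    [0,0,0.002],
    [0,0,0.004],
    [0,0,0.006],
    [0,0,0.008],
    [0,0,0.01]
  ],
  "turn": [
    [0,0,0],
    [0,0,0],
    [0,0,0],
    [0,0,0],
    [0,0,0]
  ]
}}

```text
t: 12.6
tcp_pos: [0.5736, -0.0873, 0.2304]
tool_rot: [0.807, 0.59, 0.0, 0.0]
force: [-0.8, 0.5, -1.3]
finger_gap: 0.294
gripper_force: 50.5
```

Call:
{"method": "apply_moves", "body": {
  "claw": [-1,-1,-1,-1,-1],
  "travel": [
    [0,0,0.002],
    [0,0,0.004],
    [0,0,0.006],
    [0,0,0.008],
    [0,0,0.01]
  ],
  "turn": [
    [0,0,0],
    [0,0,0],
    [0,0,0],
    [0,0,0],
    [0,0,0]
  ]
}}

```text
t: 13.02
tcp_pos: [0.5736, -0.0873, 0.2224]
tool_rot: [0.807, 0.59, 0.0, 0.0]
force: [-1.1, 1.0, -1.0]
finger_gap: 0.294
gripper_force: 50.5
```

Call:
{"method": "apply_moves", "body": {
  "claw": [-1,-1,-1,-1,-1],
  "travel": [
    [0,0,0.002],
    [0,0,0.004],
    [0,0,0.006],
    [0,0,0.008],
    [0,0,0.01]
  ],
  "turn": [
    [0,0,0],
    [0,0,0],
    [0,0,0],
    [0,0,0],
    [0,0,0]
  ]
}}

```text
t: 13.43
tcp_pos: [0.5736, -0.0873, 0.2145]
tool_rot: [0.807, 0.59, 0.0, 0.0]
force: [-1.7, 0.8, -0.2]
finger_gap: 0.297
gripper_force: 50.5
```

```bash
python3 - <<'E'
from h import *
s=snap('scene','sc6'); b=snap('side','si6')
favg(20); mv([.5733,-.0868,.208],-17.7)
A=cv2.resize(s['pixels'][190:290,250:350],(400,400),interpolation=cv2.INTER_CUBIC);B=cv2.resize(b['pixels'][190:290,270:370],(400,400),interpolation=cv2.INTER_CUBIC)
cv2.imwrite('pics/c6.png',np.hstack([A,B])[:,:,::-1])
for n,a in(('sc',s),('si',b)):
    P=cloud(a).reshape(-1,3); P=P[np.isfinite(P[:,0])]; m=np.linalg.norm(P[:,:2]-[.5735,-.0872],axis=1)<.065
    k=P[m&(P[:,2]>.13)&(P[:,2]<.16)]; print(n,len(k),np.median(k[:,2]),cv2.minAreaRect((k[:,:2]*1000).astype(np.float32)))
E
```

```text
F,tau,z [ -0.922    0.2674  -0.309  -41.2989 -17.2393   0.2146] sd [0.373 0.411 0.361 0.033 0.055 0.   ]
t 14.53 tcp [ 0.5736 -0.0873  0.2146] yaw -17.64 F [-1.24  0.92 -0.54] gap 0.297 | len mm 6.6 travel [ 0.0005 -0.0006  0.0082] turn [ 0.0001 -0.      0.0003]
sc 972 0.14788653647495278 ((573.0513916015625, -95.86104583740234), (110.70158386230469, 84.43327331542969), 73.25531768798828)
si 23 0.1466747374764422 ((536.1925048828125, -62.81464385986328), (54.15391159057617, 3.0053725242614746), 68.21260833740234)
```

View pics/c6.png

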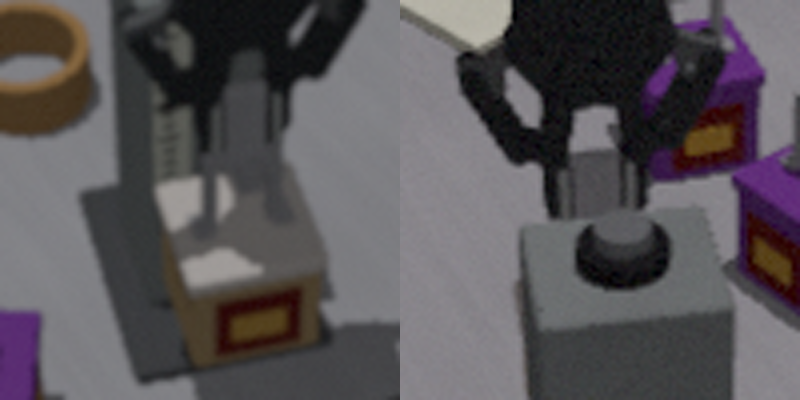

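The tub hangs level on the hook and the gripper carries only about 0.3 N. Another 3.6 mm down, then I open.

Call:
{"method": "apply_moves", "body": {
  "claw": [-1,-1,-1,-1,-1],
  "travel": [
    [0,0,0.0015],
    [0,0,0.003],
    [0,0,0.0045],
    [0,0,0.0045],
    [0,0,0.0045]
  ],
  "turn": [
    [0,0,0],
    [0,0,0],
    [0,0,0],
    [0,0,0],
    [0,0,0]
  ]
}}

```text
t: 14.95
tcp_pos: [0.5736, -0.0873, 0.2108]
tool_rot: [0.807, 0.59, 0.0, -0.0]
force: [-0.6, 0.2, -0.9]
finger_gap: 0.293
gripper_force: 50.6
```

```bash
python3 - <<'E'
from h import *
favg(25); mv([.5733,-.0868,.211],-17.7)
E
```

```text
F,tau,z [ -0.4912   0.3952  -0.2481 -41.2101 -16.7754   0.211 ] sd [0.313 0.672 0.362 0.012 0.067 0.   ]
t 16.2 tcp [ 0.5736 -0.0873  0.211 ] yaw -17.64 F [-0.58  0.34  0.02] gap 0.298 | len mm 0.6 travel [ 0.0005 -0.0005 -0.0001] turn [0.     0.     0.0003]
```

Call:
{"method": "apply_moves", "body": {
  "claw": [-1,-1,-1,-1,-1],
  "newtons": 20,
  "travel": [
    [0,0,0.001],
    [0,0,0.001],
    [0,0,0.001],
    [0,0,0.001],
    [0,0,0.001]
  ],
  "turn": [
    [0,0,0],
    [0,0,0],
    [0,0,0],
    [0,0,0],
    [0,0,0]
  ]
}}

```text
t: 16.62
tcp_pos: [0.5736, -0.0873, 0.2102]
tool_rot: [0.807, 0.59, 0.0, 0.0]
force: [-0.3, -0.3, 0.1]
finger_gap: 0.296
gripper_force: 50.6
```

Call:
{"method": "apply_moves", "body": {
  "claw": [-0.3,-0.2,-0.1,0,0.1],
  "travel": [
    [0,0,0],
    [0,0,0],
    [0,0,0],
    [0,0,0],
    [0,0,0]
  ],
  "turn": [
    [0,0,0],
    [0,0,0],
    [0,0,0],
    [0,0,0],
    [0,0,0]
  ]
}}

```text
t: 17.03
tcp_pos: [0.5736, -0.0873, 0.2102]
tool_rot: [0.807, 0.59, 0.0, 0.0]
force: [0.3, 0.1, -0.0]
finger_gap: 0.548
gripper_force: 0.0
```

Call:
{"method": "apply_moves", "body": {
  "claw": [0.1,0.1,0.1,0.1,0.1],
  "travel": [
    [0,0,0],
    [0,0,0],
    [0,0,0],
    [0,0,0],
    [0,0,0]
  ],
  "turn": [
    [0,0,0],
    [0,0,0],
    [0,0,0],
    [0,0,0],
    [0,0,0]
  ]
}}

```text
t: 17.45
tcp_pos: [0.5736, -0.0873, 0.2101]
tool_rot: [0.807, 0.59, 0.0, 0.0]
force: [-0.0, 0.2, -0.5]
finger_gap: 0.551
gripper_force: 0.0
```

```bash
python3 - <<'E'
from h import *
s=snap('scene','sc7'); favg(10); mv([.5733,-.0868,.36],-17.7)
P=cloud(s).reshape(-1,3); P=P[np.isfinite(P[:,0])]; m=np.linalg.norm(P[:,:2]-[.5735,-.0872],axis=1)<.065
k=P[m&(P[:,2]>.13)&(P[:,2]<.16)]; print(len(k),np.median(k[:,2]),cv2.minAreaRect((k[:,:2]*1000).astype(np.float32)))
E
```

```text
F,tau,z [ 2.78300e-01 -2.29000e-02 -1.15500e-01 -4.10826e+01 -1.62967e+01
  2.10100e-01] sd [0.309 0.336 0.48  0.    0.    0.   ]
t 18.0 tcp [ 0.5736 -0.0873  0.2101] yaw -17.64 F [-0.01  0.35 -0.39] gap 0.548 | len mm 149.9 travel [ 0.0005 -0.0005 -0.1873] turn [-0.     -0.      0.0003]
936 0.1420444980526364 ((572.87548828125, -95.60013580322266), (113.27487182617188, 84.71707916259766), 72.58477783203125)
```

Released: the hook settled only about 1.5 mm lower. I retreat straight up.

Call:
{"method": "apply_moves", "body": {
  "claw": [0.1,0.1,0.1,0.1,0.1],
  "travel": [
    [0,0,-0.015],
    [0,0,-0.04],
    [0,0,-0.075],
    [0,0,-0.115],
    [0,0,-0.155]
  ],
  "turn": [
    [0,0,0],
    [0,0,0],
    [0,0,0],
    [0,0,0],
    [0,0,0]
  ]
}}

```text
t: 18.42
tcp_pos: [0.573, -0.0871, 0.335]
tool_rot: [0.807, 0.59, -0.0, -0.001]
force: [0.2, -0.0, 0.7]
finger_gap: 0.552
gripper_force: 0.0
```

Call:
{"method": "apply_moves", "body": {
  "claw": [-1,-1,-1,-1,-1],
  "travel": [
    [0,0,-0.03],
    [0,0,-0.03],
    [0,0,-0.03],
    [0,0,-0.03],
    [0,0,-0.03]
  ],
  "turn": [
    [0,0,0],
    [0,0,0],
    [0,0,0],
    [0,0,0],
    [0,0,0]
  ]
}}

```text
t: 18.83
tcp_pos: [0.5725, -0.0869, 0.3563]
tool_rot: [0.807, 0.59, -0.001, -0.002]
force: [0.0, 0.4, -0.2]
finger_gap: 0.0
gripper_force: 0.0
```

Call:
{"method": "apply_moves", "body": {
  "claw": [-1,-1,-1,-1,-1],
  "travel": [
    [0,0,0],
    [0,0,0],
    [0,0,0],
    [0,0,0],
    [0,0,0]
  ],
  "turn": [
    [0,0,0],
    [0,0,0],
    [0,0,0],
    [0,0,0],
    [0,0,0]
  ]
}}

```text
t: 19.25
tcp_pos: [0.5735, -0.0872, 0.3578]
tool_rot: [0.807, 0.59, -0.0, -0.0]
force: [0.2, -0.0, -0.6]
finger_gap: 0.001
gripper_force: 0.0
```

```bash
python3 - <<'E'
from h import *
def lid(n):
    s=snap('scene',n)
    P=cloud(s).reshape(-1,3); P=P[np.isfinite(P[:,0])]; m=np.linalg.norm(P[:,:2]-[.5735,-.0872],axis=1)<.065
    k=P[m&(P[:,2]>.13)&(P[:,2]<.152)]; print(len(k),np.median(k[:,2]),np.linalg.lstsq(np.c_[k[:,:2],np.ones(len(k))],k[:,2],rcond=None)[0][:2])
    k=P[m&(P[:,2]>.19)&(P[:,2]<.26)]; print('tab',len(k),k[:,2].max(),cv2.minAreaRect((k[:,:2]*1000).astype(np.float32)))
    return s
lid('sc8');s=lid('sc9'); b=snap('side','si9'); w=snap('wrist','w9')
P=cloud(w).reshape(-1,3); P=P[np.isfinite(P[:,0])]; k=P[(np.linalg.norm(P[:,:2]-[.5413,-.1873],axis=1)<.03)&(P[:,2]>.284)&(P[:,2]<.3)]; print('btn',len(k),np.median(k[:,2]),k[:,:2].mean(0),cv2.minAreaRect((k[:,:2]*1000).astype(np.float32)))
mv([.5413,-.1873,.33],-17.7)
A=cv2.resize(s['pixels'][170:290,240:340],(400,480),interpolation=cv2.INTER_CUBIC);B=cv2.resize(w['pixels'],(400,300)); B=np.vstack([B,np.zeros((180,400,3),np.uint8)])
cv2.imwrite('pics/c9.png',np.hstack([A,B])[:,:,::-1])
E
```

```text
915 0.14225733949468328 [-0.01979897 -0.02704459]
tab 466 0.25995593354997887 ((570.5821533203125, -109.56930541992188), (84.88805389404297, 46.12746047973633), 75.95236206054688)
918 0.14227805165864083 [-0.01711171 -0.01699803]
tab 461 0.258628093808225 ((569.5269775390625, -109.5037612915039), (84.63416290283203, 46.655826568603516), 73.67558288574219)
btn 106 0.28661094555056643 [ 0.53974957 -0.19529628] ((539.3093872070312, -195.5823211669922), (11.307109832763672, 8.367485046386719), 77.03764343261719)
t 19.45 tcp [ 0.5735 -0.0873  0.3581] yaw -17.64 F [-0.02 -0.23  1.01] gap 0.0 | len mm 108.8 travel [-0.1314 -0.0005  0.0352] turn [0.     0.     0.0003]
```

View pics/c9.png

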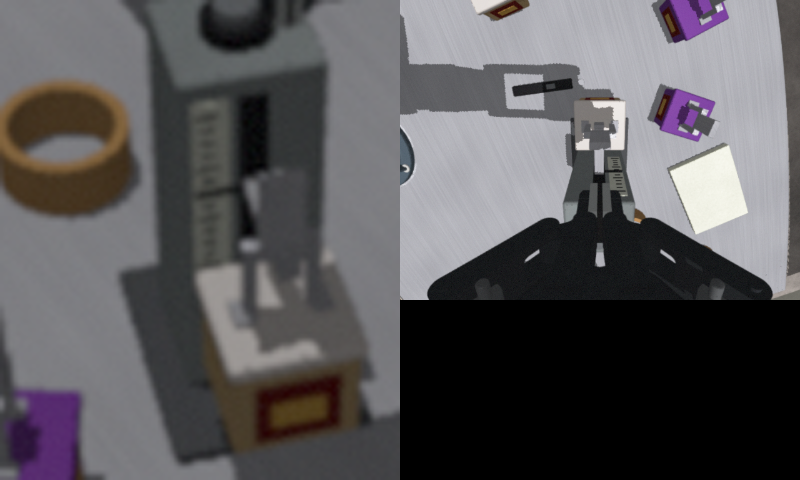

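The tub hangs upright and at rest: the lid stays at 0.1423 m in two frames. The fingers are shut, so I move over the button.

Call:
{"method": "apply_moves", "body": {
  "claw": [-1,-1,-1,-1,-1],
  "travel": [
    [-0.03,0,0],
    [-0.065,0,0],
    [-0.1,0,0.01],
    [-0.12,0,0.025],
    [-0.131,0,0.035]
  ],
  "turn": [
    [0,0,0],
    [0,0,0],
    [0,0,0],
    [0,0,0],
    [0,0,0]
  ]
}}

```text
t: 19.87
tcp_pos: [0.541, -0.1891, 0.3295]
tool_rot: [0.808, 0.589, -0.0, 0.0]
force: [0.3, 0.2, 0.7]
finger_gap: 0.006
gripper_force: 0.0
```

Call:
{"method": "apply_moves", "body": {
  "claw": [-1,-1,-1,-1,-1],
  "travel": [
    [0,0,0],
    [0,0,0],
    [0,0,0],
    [0,0,0],
    [0,0,0]
  ],
  "turn": [
    [0,0,0],
    [0,0,0],
    [0,0,0],
    [0,0,0],
    [0,0,0]
  ]
}}

```text
t: 20.28
tcp_pos: [0.5424, -0.1862, 0.3308]
tool_rot: [0.807, 0.591, 0.0, 0.001]
force: [-0.0, -0.0, -0.3]
finger_gap: 0.004
gripper_force: 0.0
```

```bash
python3 - <<'E'
from h import *
favg(4);mv([.5413,-.1873,.29],-17.7)
E
```

```text
F,tau,z [-2.52100e-01  3.55200e-01 -1.47000e-02 -3.82655e+01 -1.99673e+01
  3.30600e-01] sd [0.465 0.327 0.558 0.039 0.006 0.   ]
t 20.48 tcp [ 0.542  -0.1867  0.3304] yaw -17.59 F [-0.69 -0.1  -0.32] gap 0.001 | len mm 40.5 travel [-0.001  -0.0007  0.0506] turn [0.0002 0.     0.0006]
```

Call:
{"method": "apply_moves", "body": {
  "claw": [-1,-1,-1,-1,-1],
  "travel": [
    [-0.001,-0.001,0.015],
    [-0.001,-0.001,0.03],
    [-0.001,-0.001,0.04],
    [-0.001,-0.001,0.046],
    [-0.001,-0.001,0.049]
  ],
  "turn": [
    [0,0,0],
    [0,0,0],
    [0,0,0],
    [0,0,0],
    [0,0,0]
  ]
}}

```text
t: 20.9
tcp_pos: [0.5405, -0.1874, 0.2901]
tool_rot: [0.807, 0.59, -0.0, -0.001]
force: [-0.6, 0.2, 0.2]
finger_gap: 0.002
gripper_force: 0.0
```

Call:
{"method": "apply_moves", "body": {
  "claw": [-1,-1,-1,-1,-1],
  "travel": [
    [0,0,0.004],
    [0,0,0.007],
    [0,0,0.01],
    [0,0,0.012],
    [0,0,0.0135]
  ],
  "turn": [
    [0,0,0],
    [0,0,0],
    [0,0,0],
    [0,0,0],
    [0,0,0]
  ]
}}

```text
t: 21.32
tcp_pos: [0.5411, -0.1878, 0.2809]
tool_rot: [0.807, 0.59, 0.0, 0.001]
force: [-1.5, 1.8, 11.5]
finger_gap: 0.001
gripper_force: 6.1
```

```bash
python3 - <<'E'
from h import *
favg(4);mv([.5413,-.1873,.2785],-17.7)
E
```

```text
F,tau,z [ -0.6228   0.5769   4.8745 -36.0841 -17.481    0.2811] sd [0.415 0.163 0.952 0.349 0.101 0.   ]
t 21.52 tcp [ 0.5411 -0.1878  0.2811] yaw -17.64 F [-1.13  0.3   6.03] gap 0.003 | len mm 2.6 travel [0.0007 0.     0.0032] turn [0.0005 0.0001 0.0003]
```

The button is fully down: 5–6 N at z = 0.281, more than the 4 N it needs. I retreat.

Call:
{"method": "apply_moves", "body": {
  "claw": [-1,-1,-1,-1,-1],
  "travel": [
    [0,0,-0.006],
    [0,0,-0.02],
    [0,0,-0.05],
    [0,0,-0.09],
    [0,0,-0.13]
  ],
  "turn": [
    [0,0,0],
    [0,0,0],
    [0,0,0],
    [0,0,0],
    [0,0,0]
  ]
}}

```text
t: 21.93
tcp_pos: [0.5401, -0.1873, 0.3842]
tool_rot: [0.807, 0.59, -0.001, -0.001]
force: [1.3, -0.9, 0.0]
finger_gap: -0.0
gripper_force: 0.0
```

Call:
{"method": "apply_moves", "body": {
  "claw": [-1,-1,-1,-1,-1],
  "travel": [
    [0,0,0],
    [0,0,0],
    [0,0,0],
    [0,0,0],
    [0,0,0]
  ],
  "turn": [
    [0,0,0],
    [0,0,0],
    [0,0,0],
    [0,0,0],
    [0,0,0]
  ]
}}

```text
t: 22.35
tcp_pos: [0.54, -0.1873, 0.3823]
tool_rot: [0.807, 0.59, -0.001, -0.002]
force: [-0.6, -0.7, -0.9]
finger_gap: -0.005
gripper_force: 0.0
```

```bash
python3 - <<'E'
from h import *
s=snap('scene','sc10'); b=snap('side','si10')
P=cloud(s).reshape(-1,3); P=P[np.isfinite(P[:,0])]; m=np.linalg.norm(P[:,:2]-[.5735,-.0872],axis=1)<.065
k=P[m&(P[:,2]>.13)&(P[:,2]<.152)]; print(len(k),np.median(k[:,2]))
P=cloud(b).reshape(-1,3); k=P[(np.linalg.norm(P[:,:2]-[.538,-.189],axis=1)<.01)&(P[:,2]>.27)&(P[:,2]<.3)]; print('btn',len(k),np.median(k[:,2]))
print(manip.sense()['t'],manip.sense()['tcp_pos'])
print(manip.sign_off())
E
```

```text
918 0.14220725873623175
btn 57 0.28695758514698566
22.45 [ 0.54032582 -0.1874283   0.38275422]
the job is handed in; nothing more can be done
None
```

The tub hangs released and at rest in the hook, the hold button was pressed fully down and is up again, and the job was handed in at about 22.5 s of the 64 s allowed; no verdict came back.

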